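Pin the slide bolt of the pull-out cupboard floor

TASK

Lock the pull-out floor under the sink: first slide the flat bolt gently home until its end rests on the rubber buffer in the clevis, then squeeze the side button of the ball-lock pin to lift it from its wooden block, and slide it, still squeezed, down through the clevis and the bolt until its flange sits flat on the clevis. Let go so that the button springs out and the balls lock underneath. Force nothing, and leave the tray and its things alone.

Things in the scene. Friction and masses are not known exactly. Their poses are not given: they have to be found in the camera images.
- guide: fixed aluminium guide of the slide bolt, 180 mm long, with a steel clevis at its far end. Origin on the work surface; x (level) is the way the bolt slides home, z up. The bolt slides on a deck 30 mm high, between rails 32 mm apart and 40 mm high. Pressing the pin on guide or clevis with more than 30 N is too much
- clevis_mid (a point): middle of the clevis' slotted mounting (on the guide), 48 mm high. The clevis is clamped up to 12 mm either way along x from here; its place is not reported. Two level plates (40 x 32 x 8 mm), top faces 48 and 28.5 mm high, have a 14 mm round hole each, open space below. The bolt's hole lines up with these when its end just rests on the rubber buffer before the clevis' back wall (gives 1 mm per 6 N; over 25 N is too much)
- bolt_tab (a point): centre of the bolt's upright push tab: 12 mm thick along the bolt, 30 mm wide, centre 58 and top 78 mm high. The bolt is a loose flat steel bar 160 x 30 x 8 mm, about 0.3 kg, held only by friction (1 to 5 N when pushed; more if gripped hard or borne down on), drawn back 23 to 87 mm from home. Axes: x along the bolt towards the clevis, z up
- bolt_hole (a point): centre of the bolt's 14 mm round hole, on its top face (38 mm high), 110 mm ahead of the tab along x and 20 mm behind the bolt's front end. With the bolt home against the clevis' buffer this is also the axis of the clevis' holes
- pin_grip (a point): centre of the black grip of the loose ball-lock pin (about 0.17 kg), upright in its block. z up the pin, y towards its button. Grip 28 (x) x 20 (y) x 44 mm (z); the button, 16 mm wide, 26 mm high, stands out 4 mm from its +y face. Squeezed along y between button and opposite face (10 N) it goes in flush. Flange, 32 mm across, 22 to 27 mm below this point. Home in the clevis, this point is 75 mm high
- pin_tip (a point): lower end of the pin, 71 mm below the grip's centre. The round shank is 12 mm thick, its last 9 mm tapered to 6 mm. 12.5 mm above the tip two locking balls (round studs) stand out 3.5 mm from the shank along x and -x and pass no 14 mm hole; the pressed button draws them in. With the pin home and let go they stand out under the lower clevis plate
- pin_button (a joint): how far the pin's button is pressed: 0 out (balls out, locked), 0.004 m fully in (balls drawn in)
- block: fixed wooden parking block, 56 x 56 x 52 mm, origin under its centre, with a loose 24 mm hole in which the pin's shank stands, flange on the block's top; the pin lifts straight out
- tray: fixed white ribbed drip tray, 380 x 260 x 26 mm, origin under its centre; leave alone
- tub: flip-top grey tub, 90 mm across, 102 mm high, on the tray; origin under its centre; leave alone
- shaker: stainless steel shaker, 72 mm across, 120 mm high, on the tray; origin under its centre; leave alone
- spray: closed spray bottle, 72 mm across, 206 mm high, on the tray; origin under its centre; leave alone
- brush: wooden-backed shoe brush, 150 x 48 x 38 mm, on the tray; origin under its centre; leave alone
Not all that is in view belongs to the job. There is more than one size of the part that bears bolt_tab; the job needs the largest.

How it is judged (in metres and radians):
On the way, in this order (a step that is already met when the one before it is completed fails the run):
1. the bolt is slid forward, the pin still parked (distance of bolt_tab from where it was at the start of the episode above 0.018 m and distance of pin_grip from where it was at the start of the episode below 0.012 m), for 0.1 s.
2. the pin is lifted out of its block with its button squeezed in (value of joint pin_button above 0.003 m and height (world z) of pin_grip above 0.12 m), for 0.1 s.
3. the pin is deep in the clevis with its button still squeezed in (value of joint pin_button above 0.0025 m and z of pin_grip in the frame of guide below 0.079 m and horizontal distance between pin_grip and bolt_hole below 0.004 m), for 0.1 s.
At the end, for the whole second after the job is handed in: The pin stands upright (within 0.06 rad) through clevis and bolt, its axis within 4 mm of the bolt's hole, its flange down on the clevis (pin_grip 72 to 77.5 mm above the work surface), its button out (pressed less than 1 mm) so that the balls are locked below, pin and bolt released and at rest (z of pin_grip in the frame of guide between 0.072 and 0.0775 m and horizontal distance between pin_grip and bolt_hole below 0.004 m and angle between pin_grip's own z axis and vertical below 0.06 rad and value of joint pin_button below 0.001 m and linear speed of each of pin, bolt below 0.01 m/s); the robot touches nothing.
It fails at once if the bolt is rammed into the clevis' buffer with more than 25 N (contact force between bolt and buffer above 25 N).
It fails at once if the pin is forced against guide or clevis with more than 30 N (contact force between pin and guide above 30 N).
It fails at once if a thing on the tray is moved by more than 25 mm (distance of any of tub, shaker, spray, brush from where it was at the start of the episode above 0.025 m).
It also fails if it takes over 54 s, if anything falls off the work surface, if the arm or the gripper's body presses on something with over 40 N, if the wrist force passes 120 N, or if a joint passes its speed limit or range.

ROBOT

A 6-joint arm with a two-finger parallel gripper is mounted at the origin on the work surface. World frame = base frame: x ahead of the robot, y to its left, z up, the work surface at z = 0. Lengths are in m, angles in degrees, forces in N, time in s.
With the tool pointing down it reaches from about 0.4 to 0.825 m from the base axis. Payload 7 kg.
Tool frame: the origin (TCP) lies between the finger pads; the fingertips stand 19 mm ahead of it and the grasp point (between the pads) is the TCP; x points along the fingers, y is the direction in which the jaws open and shut, and the axes are right-handed (so a half turn about x gives the same grasp; the last joint's range is limited). The gripper opens to 88 mm and grips with 3 to 60 N. Pads are 19 mm wide; open, the fingers measure 130 mm over their backs; the gripper's body (78 mm by 193 mm) begins 47 mm behind the grasp point.
Start: joints at [-52.076, 20.546, 0.682, 0, -70.136, -16.507], TCP at [0.246, -0.628, 0.246] pointing down, gripper open.
Joint ranges: [-176.03, 176.03], [-82.01, 121.73], [-58.28, 71.71], [-173.87, 95.51], [-174.79, -0.11], [-173.66, 173.66]. Speed limits (degrees/s): [136.94, 136.94, 172.46, 180, 180, 180].

INTERFACE

Orientations are given as [roll, pitch, yaw] about the fixed x, y, z axes, in that order (R = Rz(yaw) Ry(pitch) Rx(roll)).
In Python, from plant import * gives the robot as it stands.
- The arm moves only by the tool step_arm, never from a script. Its argument "steps" is a list of rows, each a list of 2 entries, a list of its own where there are three numbers: the shift along the tool's x, y, z in units of 0.02 m (1.0 is 0.02 m), then the turn about the tool's x in units of 6 degrees (1.0 is 6 degrees). A call has 1 to 20 rows; each row shifts and turns the commanded pose from where the row before left it, along the tool's axes as they then stand; what a row does not reach is not made up. A row lasts 1/12 s, in which the tool goes at most 41.7 mm and 7.16 degrees, less where a joint would pass 70% of its speed; a pose out of reach is approached as far as the arm can. A call with a number of a shift or a turn outside -1 to 1 is refused whole. A call with a gripper value outside its range is refused whole. "fingers" is the closure, from 0 (fully open) to 1 (shut), set as the call begins (left out, the last holds). The fingers move at their own pace and stop on an object; "grip_force" is the grip in N (left out, the last holds). Time passes only in rows, so rows that do not move let the fingers close. It gives the time, the measured TCP pose, the force and the opening at its end, in the units of the state.
- get_state(): the state, without advancing time (a new reading comes with each control period).
- capture(name): name is "scene" or "top" or "wrist"; returns the picture (400x640x3 uint8, blue, green, red); there is no depth.
- camera_model(name): a dict with "intrinsics" (3x3 intrinsics, pixels), "dist_coeffs" ([k1, k2, p1, p2, k3] as OpenCV has them; the pictures are not rectified), "rvec" (rotation vector, rad) and "tvec" (3), from world to camera coordinates, as OpenCV has them. Camera axes: x right, y down, z forward; pixel columns grow to the right and rows downward; lengths in m; the calibration is good to about 2 mm. A picture is of the moment at which its call begins: read the wrist's pose just before it. camera_model takes no time and is no camera call; for the wrist camera it gives the pose at the moment of the call.
- close_job(): hands the job in, once; it reports no verdict.
The state is a dict: "time_s": time; "joints": joint angles; "qd": joint speeds; "joint_torque": joint torques, N m; "tcp_pos": TCP position; "eef_rot": TCP orientation; "contact_force": force on the tool from outside, world axes, zero at the start; "moment": the same for the moment, N m; "gripper_width": finger opening in m.
Only numpy, scipy, OpenCV 4.12 (cv2) and the standard library are available. Lean on these libraries where they do the work, as an engineer would, in place of code of your own. Each camera call takes 0.05 s, during which the arm holds its last target.

## Working session

There is one attempt and no reset: what is moved stays moved. The work goes in short steps, Python scripts to look and compute and a tool call to move; the robot and the scene stay as the last step left them, time stands still between calls to the robot, and variables do not carry over. Pictures are saved under pics/ and viewed, and the job is handed in when it is done.

Besides the shell and the picture viewer there is one more tool, called after "Request:" by a JSON object that holds its "api" and its "payload", one argument or row to a line. step_arm: Moves the arm, as the interface text tells. Its arguments: {"type":"object","properties":{"steps":{"type":"array","items":{"type":"array"}},"fingers":{"type":"number"},"grip_force":{"type":"number"}},"required":["steps"]}

```bash
ls; mkdir -p pics; python3 - <<'E'
from plant import *
import cv2
print(get_state())
for n in ["scene","top","wrist"]:
    m=camera_model(n); print(n,m)
    cv2.imwrite(f"pics/{n}0.png",capture(n))
E
```

```text
pics
{'time_s': 0.0, 'joints': array([-5.20765968e+01,  2.05937420e+01,  6.34446705e-01, -1.84167143e-02,
       -7.01343287e+01, -1.65054827e+01]), 'qd': array([-0.07526167, -0.03776675, -0.07396871,  0.01734787, -0.12000837,
       -0.08889195]), 'joint_torque': array([-7.79694947e-04, -5.82713628e+01,  2.93061000e+01,  6.99689358e+00,
        6.90556102e-03, -1.58776083e-04]), 'tcp_pos': array([ 0.24628649, -0.62799496,  0.24460708]), 'eef_rot': array([ 96.03022287,  89.9047883 , 117.44187098]), 'contact_force': array([ 0.4218236 , -0.28490114,  0.1604014 ]), 'moment': array([ 0.0633236 , -0.0174446 ,  0.01728275]), 'gripper_width': 0.08761532018445595}
scene {'intrinsics': array([[427.97223142,   0.        , 317.94509213],
       [  0.        , 427.97223142, 202.67495295],
       [  0.        ,   0.        ,   1.        ]]), 'dist_coeffs': array([-0.02370326,  0.        ,  0.        ,  0.        ,  0.        ]), 'rvec': array([ 0.7108592 ,  2.68638699, -0.97843512]), 'tvec': array([ 0.45530636, -0.09331743,  1.56105055])}
top {'intrinsics': array([[428.18435248,   0.        , 316.6388487 ],
       [  0.        , 428.18435248, 189.97353728],
       [  0.        ,   0.        ,   1.        ]]), 'dist_coeffs': array([-0.01251153,  0.        ,  0.        ,  0.        ,  0.        ]), 'rvec': array([ 2.19342272, -2.17694791,  0.09435309]), 'tvec': array([-0.05247008,  0.50260601,  1.07519066])}
wrist {'intrinsics': array([[355.8596915 ,   0.        , 322.23745284],
       [  0.        , 355.8596915 , 202.43137212],
       [  0.        ,   0.        ,   1.        ]]), 'dist_coeffs': array([-0.04600662,  0.        ,  0.        ,  0.        ,  0.        ]), 'rvec': array([-1.66889379, -2.44607033, -0.35342291]), 'tvec': array([ 0.6743169 , -0.0350101 ,  0.39051823])}
```

View pics/scene0.png

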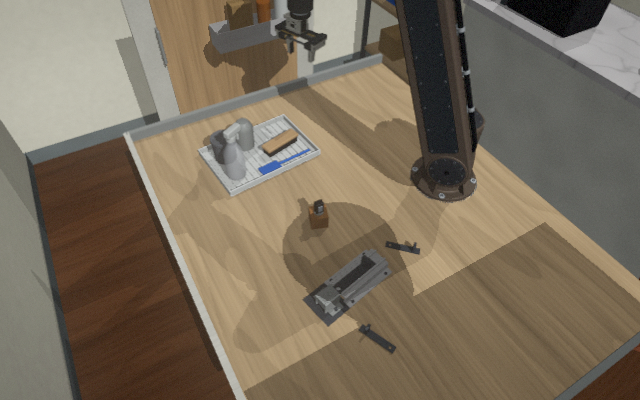

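View pics/top0.png

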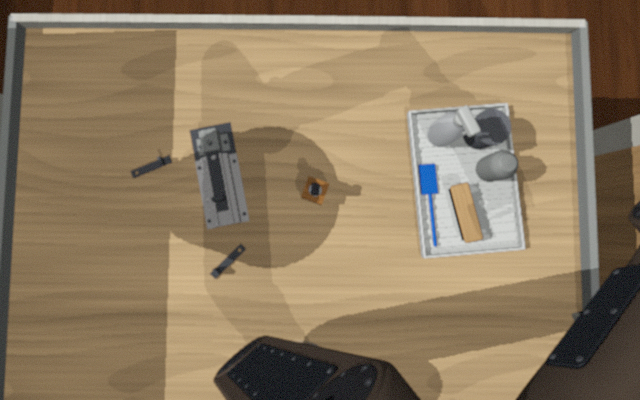

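View pics/wrist0.png

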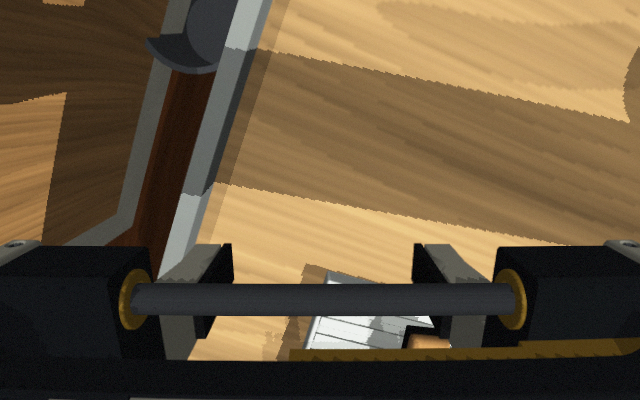

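```bash
python3 - <<'E'
import cv2
t=cv2.imread("pics/top0.png")
cv2.imwrite("pics/t_guide.png",cv2.resize(t[115:235,160:280],None,fx=5,fy=5,interpolation=cv2.INTER_CUBIC)[:600])
cv2.imwrite("pics/t_pin.png",cv2.resize(t[160:220,280:370],None,fx=8,fy=8,interpolation=cv2.INTER_CUBIC))
s=cv2.imread("pics/scene0.png")
cv2.imwrite("pics/s_guide.png",cv2.resize(s[190:330,290:430],None,fx=4,fy=4,interpolation=cv2.INTER_CUBIC))
E
```

```text
(no output)
```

View pics/t_guide.png

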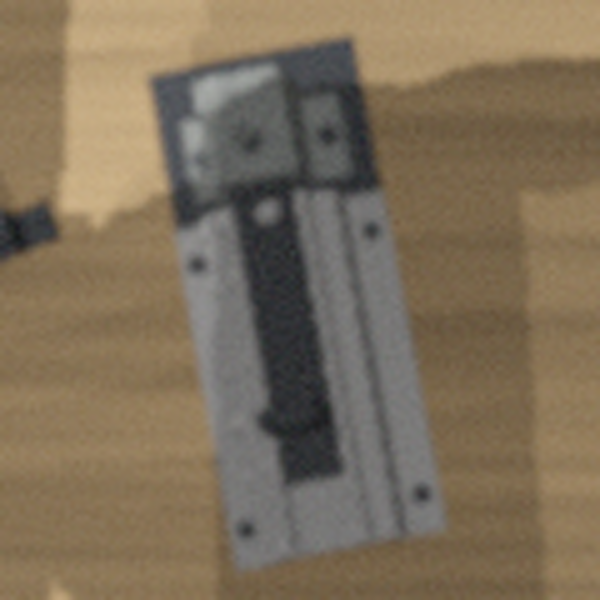

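View pics/t_pin.png

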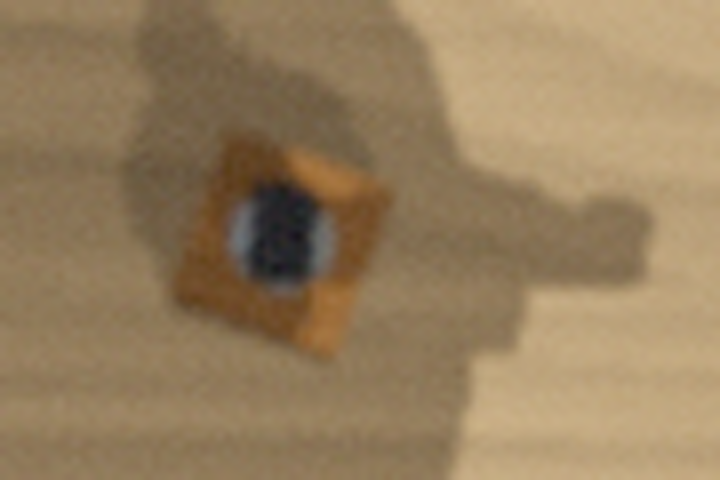

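View pics/s_guide.png

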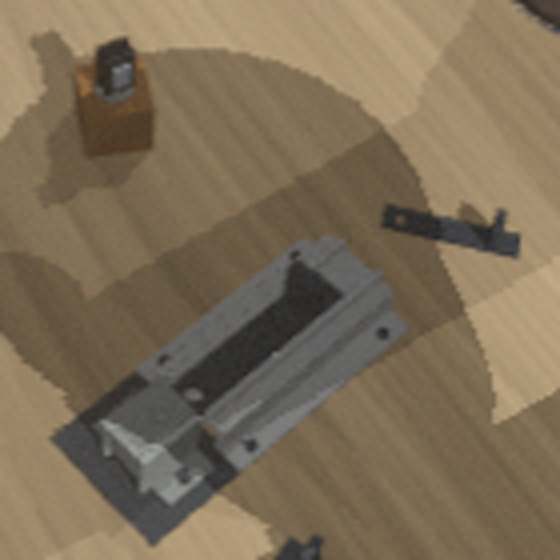

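```bash
cat > h.py <<'E'
from plant import *
import cv2, numpy as np
def ray(m,px):
    K=m["intrinsics"];d=m["dist_coeffs"]
    u=cv2.undistortPoints(np.array([[px]],float),K,d)[0,0]
    R=cv2.Rodrigues(m["rvec"])[0]; c=-R.T@np.ravel(m["tvec"])
    return c,R.T@np.array([u[0],u[1],1])
def p2w(m,px,z):
    c,v=ray(m,px); return c+v*(z-c[2])/v[2]
def w2p(m,P):
    return cv2.projectPoints(np.atleast_2d(np.array(P,float)),m["rvec"],np.ravel(m["tvec"]),m["intrinsics"],m["dist_coeffs"])[0][:,0]
E
python3 - <<'E'
from h import *
m=camera_model("top"); print(ray(m,(320,200)))
g=lambda x,y:(160+x/5,115+y/5)
for n,p,z in [("hole",g(266,210),.038),("clevhole",g(252,138),.048),("tabtopc",g(297,412),.078),("boltrear L",g(288,483),.038),("boltrearR",g(340,470),.038),
 ("guide rear L",g(238,570),.01),("guide rear R",g(443,528),.01),("base FL",g(152,75),.0),("base FR",g(352,40),.0),("screw",g(197,264),.01),("screw",g(246,529),.01),("screw",g(371,231),.01),("screw",g(421,493),.01)]:
    print(n,np.round(p2w(m,p,z),4))
q=lambda x,y:(280+x/8,160+y/8)
for n,p,z in [("grip top",q(284,230),.101+0),("flange",q(283,238),.057),("bt",q(232,130),.052),("bl",q(175,300),.052),("bb",q(332,357),.052),("br",q(392,190),.052)]:
    print(n,np.round(p2w(m,p,z),4))
s=camera_model("scene")
r=lambda x,y:(290+x/4,190+y/4)
for n,p,z in [("hole",r(194,396),.038),("grip top",r(115,47),.101),("button",r(121,77),.079),("tab top",r(320,265),.078),("clevhole",r(185,473),.0)]:
    print(n,np.round(p2w(s,p,z),4))
E
```

```text
(array([ 0.41720542, -0.04032955,  1.11162674]), array([ 0.05504477, -0.01565753, -0.99866654]))
hole [0.5831 0.2135 0.038 ]
clevhole [0.618  0.2191 0.048 ]
tabtopc [0.4786 0.1865 0.078 ]
boltrear L [0.4453 0.1989 0.038 ]
boltrearR [0.452 0.173 0.038]
guide rear L [0.4014 0.2296 0.01  ]
guide rear R [0.4236 0.1251 0.01  ]
base FL [0.6602 0.2844 0.    ]
base FR [0.6797 0.1796 0.    ]
screw [0.5589 0.2551 0.01  ]
screw [0.4223 0.2261 0.01  ]
screw [0.5769 0.1654 0.01  ]
screw [0.4415 0.1368 0.01  ]
grip top [ 0.4995 -0.0453  0.101 ]
flange [ 0.5006 -0.0453  0.057 ]
bt [ 0.5346 -0.0292  0.052 ]
bl [ 0.4815 -0.012   0.052 ]
bb [ 0.4642 -0.0607  0.052 ]
br [ 0.5162 -0.0791  0.052 ]
hole [0.5857 0.2186 0.038 ]
grip top [ 0.4994 -0.0446  0.101 ]
button [ 0.5011 -0.0314  0.079 ]
tab top [0.4635 0.1907 0.078 ]
clevhole [0.6108 0.251  0.    ]
```

```bash
cat >> h.py <<'E'
from scipy.spatial.transform import Rotation as Ro
def tool(s=None):
    s=s or get_state(); return np.array(s["tcp_pos"]),Ro.from_euler("xyz",s["eef_rot"],degrees=True).as_matrix()
def go(target,jaw=None):
    """units of tool shift (now) to target; turn units to have jaw (y) along world angle jaw deg"""
    s=get_state();p,R=tool(s)
    print("tcp",np.round(p,4),"jaw ang",round(np.degrees(np.arctan2(R[1,1],R[0,1])),2),"z ang",round(np.degrees(np.arctan2(R[1,2],R[0,2])),2),"t",s["time_s"],"w",round(s["gripper_width"],4),"F",np.round(s["contact_force"],1))
    if jaw is not None:
        for k in (0,180):
            a=np.radians(jaw+k); d=R.T@np.array([np.cos(a),np.sin(a),0])
            th=np.degrees(np.arctan2(d[2],d[1])); print("turn units",round(th/6,3),"q6",s["joints"][5])
            R2=R@Ro.from_euler("x",th,degrees=True).as_matrix()
            print("   shift after turn",np.round(R2.T@(np.array(target)-p)/.02,3))
    print("shift now",np.round(R.T@(np.array(target)-p)/.02,3))
E
python3 - <<'E'
from h import *
go([.46,-.05,.30],72)
p,R=tool(); print(np.round(R,3))
m=camera_model("wrist");c,v=ray(m,(320,200)); print("cam in tool",R.T@(c-p),"view",R.T@v)
print("scene cam",ray(camera_model("scene"),(320,200)))
E
```

```text
tcp [ 0.2463 -0.6281  0.2448] jaw ang 111.41 z ang 21.41 t 0.15 w 0.088 F [ 0.1 -1.1 -0.1]
turn units 6.569 q6 -16.50688102605779
   shift after turn [-2.732 30.794  1.226]
turn units -23.431 q6 -16.50688102605779
   shift after turn [ -2.732 -30.794  -1.226]
shift now [-2.732 23.013 20.498]
[[-0.001 -0.365  0.931]
 [ 0.001  0.931  0.365]
 [-1.     0.001 -0.   ]]
cam in tool [-1.38740562e-01 -1.15488923e-04 -7.66954173e-02] view [ 0.96129917 -0.0062131   0.27559301]
scene cam (array([0.9531271 , 0.69765485, 1.12147996]), array([-0.34237686, -0.55479487, -0.7583158 ]))
```

Request:
{"api": "step_arm", "payload": {
  "steps": [
    [[-1, 0.5, 0.5], 0],
    [[-1, 1, 1], 0],
    [[-0.7, 1, 1], 0],
    [[0, 1, 1], 0],
    [[0, 1, 1], 0],
    [[0, 1, 1], 0],
    [[0, 1, 1], 0],
    [[0, 1, 1], 0],
    [[0, 1, 1], 0],
    [[0, 1, 1], 0],
    [[0, 1, 1], 0],
    [[0, 1, 1], 0],
    [[0, 1, 1], 0],
    [[0, 1, 1], 0],
    [[0, 1, 1], 0],
    [[0, 1, 1], 0],
    [[0, 1, 1], 0],
    [[0, 1, 1], 0],
    [[0, 1, 1], 0],
    [[0, 1, 1], 0]
  ]
}}

```text
time_s: 1.82
tcp_pos: [0.4673, -0.1215, 0.2996]
eef_rot: [15.9, 90.0, 37.3]
contact_force: [0.5, 0.3, 0.4]
gripper_width: 0.0875
```

```bash
python3 - <<'E'
from h import *
go([.5,-.045,.23],72)
E
```

```text
tcp [ 0.4673 -0.1215  0.2996] jaw ang 111.42 z ang 21.42 t 1.8167 w 0.0875 F [0.5 0.3 0.4]
turn units 6.571 q6 -77.4036758688271
   shift after turn [3.48  4.143 0.374]
turn units -23.429 q6 -77.4036758688271
   shift after turn [ 3.48  -4.143 -0.374]
shift now [3.48  2.963 2.92 ]
```

Request:
{"api": "step_arm", "payload": {
  "steps": [
    [[0.5, 1, 1], 0],
    [[1, 1, 1], 0],
    [[1, 0.8, 0.8], 0],
    [[1, 0.16, 0.12], 0],
    [[0, 0, 0], 0],
    [[0, 0, 0], 0]
  ]
}}

```text
time_s: 2.32
tcp_pos: [0.4993, -0.0465, 0.229]
eef_rot: [179.5, 89.8, -159.0]
contact_force: [-0.5, 0.4, 1.5]
gripper_width: 0.0876
```

```bash
python3 - <<'E'
from h import *
go([.5,-.045,.23],72)
m=camera_model("wrist");i=capture("wrist");cv2.imwrite("pics/w1.png",i)
import pickle;pickle.dump(m,open("w1.pkl","wb"))
print(w2p(m,[[.5,-.045,.101],[.5,-.045,.079],[.5,-.045,.052]]))
E
```

```text
tcp [ 0.4993 -0.0465  0.229 ] jaw ang 111.47 z ang 21.47 t 2.3167 w 0.0876 F [-0.5  0.4  1.5]
turn units 6.579 q6 -85.70752557218225
   shift after turn [-0.05   0.083  0.012]
turn units -23.421 q6 -85.70752557218225
   shift after turn [-0.05  -0.083 -0.012]
shift now [-0.05   0.057  0.062]
[[323.78303612 202.27053487]
 [323.66942968 194.96633866]
 [323.55013578 187.30062656]]
```

View pics/w1.png

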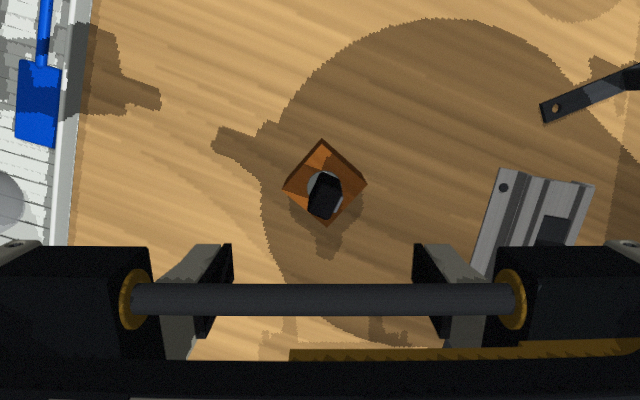

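```bash
python3 - <<'E'
import cv2
i=cv2.imread("pics/w1.png")
cv2.imwrite("pics/w1c.png",cv2.resize(i[130:240,265:385],None,fx=5,fy=5,interpolation=cv2.INTER_CUBIC))
E
```

```text
(no output)
```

View pics/w1c.png

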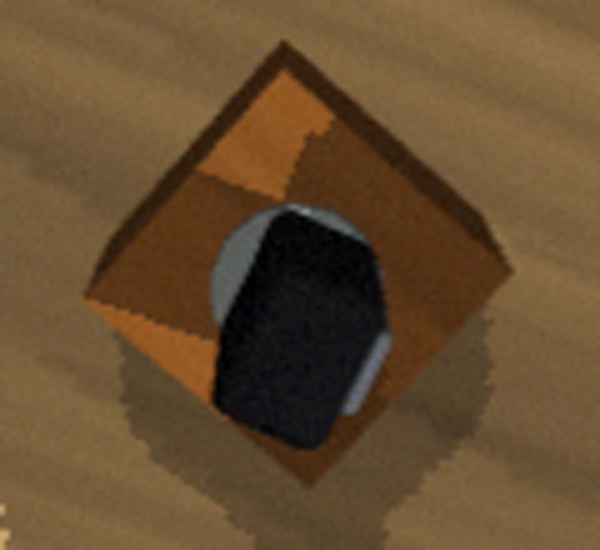

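```bash
python3 - <<'E'
from h import *
import pickle
m=pickle.load(open("w1.pkl","rb"))
f=lambda x,y:(265+x/5,130+y/5)
for n,p,z in [("g1",(215,397),.101),("g2",(308,448),.101),("g3",(388,318),.101),("b1",(345,412),.092),("b2",(390,335),.092),("g bottom top",(292,208),.057),
 ("blk",(84,297),.052),("blk",(310,487),.052),("blk",(513,270),.052),("blk",(287,68),.052)]:
    print(n,np.round(p2w(m,f(*p),z),4))
def ang(a,b,z):
    d=p2w(m,f(*b),z)-p2w(m,f(*a),z); return np.linalg.norm(d),np.degrees(np.arctan2(d[1],d[0]))
print(ang((215,397),(308,448),.101),ang((308,448),(388,318),.101),ang((345,412),(390,335),.092))
# model fit overlay: try yaws
i=cv2.resize(cv2.imread("pics/w1.png")[130:240,265:385],None,fx=5,fy=5,interpolation=cv2.INTER_CUBIC)
def draw(c,yaw,col):
    a=np.radians(yaw);X=np.array([np.cos(a),np.sin(a),0]);Y=np.array([-X[1],X[0],0]);c=np.array(c)
    for z in(.101,.057):
        q=[c+X*sx*.014+Y*sy*.010+[0,0,z] for sx,sy in((1,1),(1,-1),(-1,-1),(-1,1))]
        cv2.polylines(i,[np.int32((w2p(m,q)-[265,130])*5+2)],True,col)
    th=np.linspace(0,6.28,40);q=[c+[.016*np.cos(t),.016*np.sin(t),.057] for t in th]
    cv2.polylines(i,[np.int32((w2p(m,q)-[265,130])*5+2)],True,col)
    q=[c+X*sx*.008+Y*.014+[0,0,z] for sx,z in((1,.092),(-1,.092),(-1,.066),(1,.066))]
    cv2.polylines(i,[np.int32((w2p(m,q)-[265,130])*5+2)],True,(255,0,255))
draw((.5,-.045,0),-8,(0,255,0))
cv2.imwrite("pics/w1d.png",i)
E
```

```text
g1 [ 0.51   -0.0544  0.101 ]
g2 [ 0.5125 -0.0377  0.101 ]
g3 [ 0.4881 -0.034   0.101 ]
b1 [ 0.5074 -0.0331  0.092 ]
b2 [ 0.4927 -0.0312  0.092 ]
g bottom top [ 0.4856 -0.0509  0.057 ]
blk [ 0.5158 -0.0798  0.052 ]
blk [ 0.535  -0.0277  0.052 ]
blk [ 0.4824 -0.0088  0.052 ]
blk [ 0.4634 -0.0605  0.052 ]
(np.float64(0.016916577572897894), np.float64(81.42903800917523)) (np.float64(0.02462067993020039), np.float64(171.38707092143036)) (np.float64(0.014823672395627364), np.float64(172.7690076324036))
```

View pics/w1d.png

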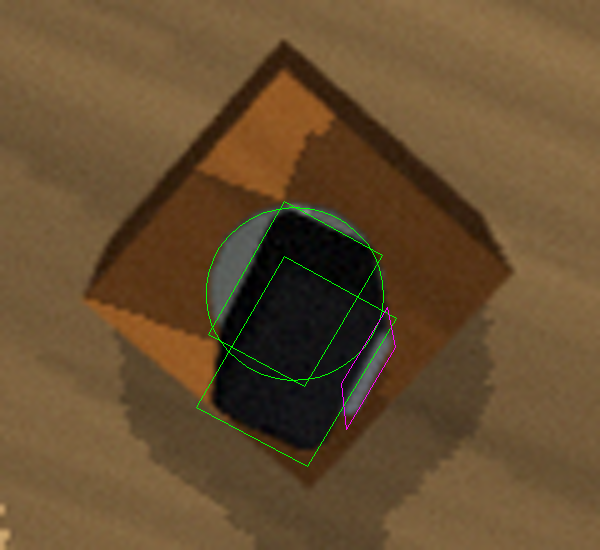

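Request:
{"api": "step_arm", "payload": {
  "steps": [
    [[0, 0, 0], -1],
    [[0, 0, 0], -1],
    [[0, 0, 0], -1],
    [[0, 0, 0], -1],
    [[0, 0, 0], -1],
    [[0, 0, 0], -1],
    [[0, 0, 0], -1],
    [[0, 0, 0], -1],
    [[0, 0, 0], -1],
    [[0, 0, 0], -1],
    [[0, 0, 0], -1],
    [[0, 0, 0], -1],
    [[0, 0, 0], -1],
    [[0, 0, 0], -0.42]
  ]
}}

```text
time_s: 3.53
tcp_pos: [0.5004, -0.0474, 0.2316]
eef_rot: [-94.6, 89.8, 7.6]
contact_force: [-0.0, 0.1, -0.6]
gripper_width: 0.0878
```

```bash
python3 - <<'E'
from h import *
go([.475,.19,.22],12)
E
```

```text
tcp [ 0.5004 -0.0474  0.2316] jaw ang -167.79 z ang 102.21 t 3.5333 w 0.0878 F [-0.   0.1 -0.6]
turn units -29.965 q6 -4.845591600144524
   shift after turn [  0.58    1.224 -11.874]
turn units 0.035 q6 -4.845591600144524
   shift after turn [ 0.58  -1.224 11.874]
shift now [ 0.58  -1.268 11.869]
```

Request:
{"api": "step_arm", "payload": {
  "steps": [
    [[0, -0.1, 1], 0],
    [[0, -0.1, 1], 0],
    [[0, -0.1, 1], 0],
    [[0, -0.1, 1], 0],
    [[0, -0.1, 1], 0],
    [[0, -0.1, 1], 0],
    [[0, -0.1, 1], 0],
    [[0, -0.1, 1], 0],
    [[0.1, -0.1, 1], 0],
    [[0.2, -0.1, 1], 0],
    [[0.2, -0.1, 1], 0],
    [[0.1, -0.1, 0.87], 0],
    [[0, 0, 0], 0],
    [[0, 0, 0], 0]
  ]
}}

```text
time_s: 4.7
tcp_pos: [0.4748, 0.1909, 0.219]
eef_rot: [-69.0, 89.9, 33.0]
contact_force: [-0.9, -0.6, -0.4]
gripper_width: 0.0876
```

```bash
python3 - <<'E'
from h import *
go([.475,.19,.064],12)
m=camera_model("wrist");i=capture("wrist");cv2.imwrite("pics/w2.png",i)
go([.475,.19,.064],12)
import pickle;pickle.dump(m,open("w2.pkl","wb"))
E
```

```text
tcp [0.4748 0.1909 0.219 ] jaw ang -168.03 z ang 101.97 t 4.7 w 0.0876 F [-0.9 -0.6 -0.4]
turn units 29.994 q6 -31.97682098599764
   shift after turn [ 7.749 -0.014  0.053]
turn units -0.006 q6 -31.97682098599764
   shift after turn [ 7.749  0.014 -0.053]
shift now [ 7.749  0.014 -0.053]
tcp [0.4748 0.1904 0.2188] jaw ang -168.07 z ang 101.93 t 4.75 w 0.088 F [0.9 0.3 0.9]
turn units 29.988 q6 -31.967940712918118
   shift after turn [ 7.742e+00 -5.000e-03  2.800e-02]
turn units -0.012 q6 -31.967940712918118
   shift after turn [ 7.742e+00  5.000e-03 -2.800e-02]
shift now [ 7.742e+00  5.000e-03 -2.800e-02]
```

View pics/w2.png

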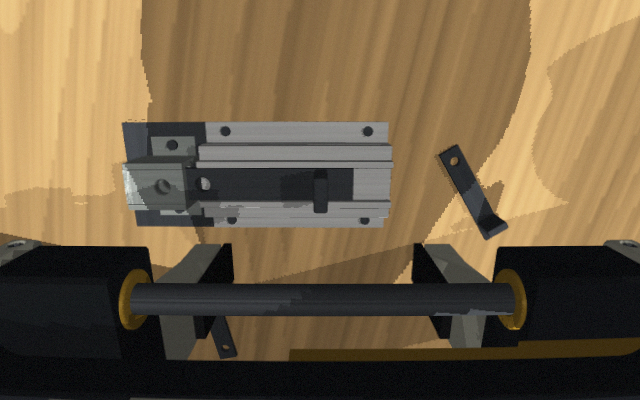

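```bash
python3 - <<'E'
import cv2
i=cv2.imread("pics/w2.png")
cv2.imwrite("pics/w2a.png",cv2.resize(i[115:235,115:245],None,fx=5,fy=5,interpolation=cv2.INTER_CUBIC))
cv2.imwrite("pics/w2b.png",cv2.resize(i[115:235,270:400],None,fx=5,fy=5,interpolation=cv2.INTER_CUBIC))
E
```

```text
(no output)
```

View pics/w2a.png

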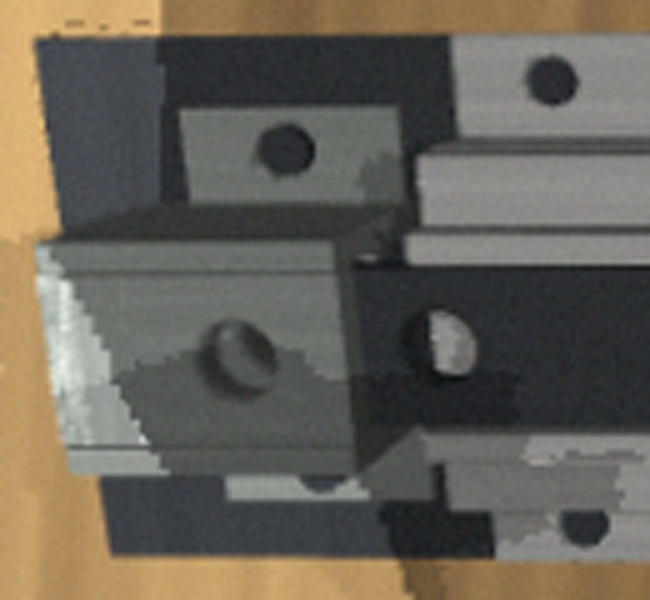

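View pics/w2b.png

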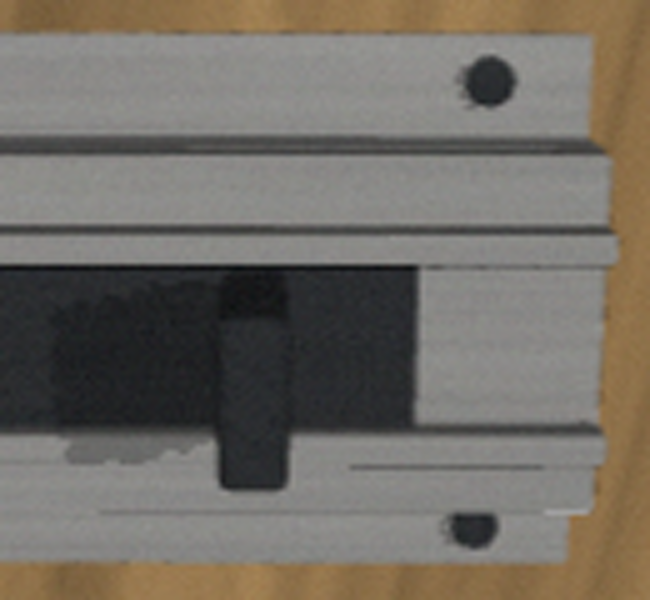

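```bash
python3 - <<'E'
from h import *
import pickle
m=pickle.load(open("w2.pkl","rb"))
a=lambda x,y:(115+(x-2)/5,115+(y-2)/5)
b=lambda x,y:(270+(x-2)/5,115+(y-2)/5)
P={}
for n,p,z in [("hole",a(443,345),.038),("clev",a(238,360),.048),("tab",b(253,404),.078),("tabL",b(219,404),.078),("tabR",b(288,404),.078),("bolt rear t",b(416,267),.038),("rail1",b(0,268),.04),("rail2",a(450,263),.04),("scr",a(552,81),.01),("scr",b(490,81),.01)]:
    P[n]=p2w(m,p,z); print(n,np.round(P[n],4))
A=lambda u,v:(np.linalg.norm((P[v]-P[u])[:2]),np.degrees(np.arctan2(*(P[v]-P[u])[1::-1])))
for u,v in [("tab","hole"),("hole","clev"),("tab","clev"),("rail1","rail2"),("scr","clev")]: print(u,v,A(u,v))
E
```

```text
hole [0.5828 0.2134 0.038 ]
clev [0.6163 0.2208 0.048 ]
tab [0.4763 0.1912 0.078 ]
tabL [0.4817 0.1924 0.078 ]
tabR [0.4707 0.1901 0.078 ]
bolt rear t [0.4506 0.1705 0.038 ]
rail1 [0.5245 0.186  0.04  ]
rail2 [0.5827 0.1972 0.04  ]
scr [0.5762 0.1653 0.01  ]
scr [0.4415 0.1369 0.01  ]
tab hole (np.float64(0.1087632189943218), np.float64(11.761453561327599))
hole clev (np.float64(0.0343527456662631), np.float64(12.50609113392012))
tab clev (np.float64(0.14311375987029218), np.float64(11.94019015905783))
rail1 rail2 (np.float64(0.05928549567396089), np.float64(10.951619297822775))
scr clev (np.float64(0.19395107168599438), np.float64(25.63793274185867))
```

Request:
{"api": "step_arm", "payload": {
  "steps": [
    [[1, -0.08, 0.02], 0],
    [[1, 0, 0], 0],
    [[1, 0, 0], 0],
    [[1, 0, 0], 0],
    [[1, 0, 0], 0],
    [[1, 0, 0], 0],
    [[1, 0, 0], 0],
    [[0.65, 0, 0], 0],
    [[0, 0, 0], 0]
  ],
  "fingers": 0.4,
  "grip_force": 8
}}

```text
time_s: 5.5
tcp_pos: [0.475, 0.1895, 0.0628]
eef_rot: [116.9, 89.8, -141.2]
contact_force: [-0.1, -0.2, -0.1]
gripper_width: 0.0527
```

Request:
{"api": "step_arm", "payload": {
  "steps": [
    [[0, 0, 0], 0],
    [[0, 0, 0], 0],
    [[0, 0, 0], 0],
    [[0, 0, 0], 0],
    [[0, 0, 0], 0],
    [[0, 0, 0], 0]
  ],
  "fingers": 1,
  "grip_force": 8
}}

```text
time_s: 6.0
tcp_pos: [0.4759, 0.1917, 0.0651]
eef_rot: [-58.7, 89.9, 43.2]
contact_force: [-1.0, 0.1, 0.2]
gripper_width: 0.0183
```

```bash
python3 - <<'E'
from h import *
go([.5087,.1979,.066],12)
E
```

```text
tcp [0.4759 0.1917 0.0651] jaw ang -168.06 z ang 101.94 t 6.0 w 0.0183 F [-1.   0.1  0.2]
turn units 29.991 q6 -31.95087277991573
   shift after turn [-0.042  1.668  0.038]
turn units -0.009 q6 -31.95087277991573
   shift after turn [-0.042 -1.668 -0.038]
shift now [-0.042 -1.668 -0.037]
```

Request:
{"api": "step_arm", "payload": {
  "steps": [
    [[0, 0, 0], 0],
    [[0, 0, 0], 0],
    [[0, 0, 0], 0]
  ]
}}

```text
time_s: 6.25
tcp_pos: [0.476, 0.1917, 0.065]
eef_rot: [-73.5, 90.0, 28.5]
contact_force: [-1.0, -1.0, 4.4]
gripper_width: 0.0119
```

Request:
{"api": "step_arm", "payload": {
  "steps": [
    [[0, -0.1, 0], 0],
    [[0, -0.15, 0], 0],
    [[0, -0.15, 0], 0],
    [[0, -0.15, 0], 0],
    [[0, -0.15, 0], 0],
    [[0, -0.15, 0], 0],
    [[0, -0.15, 0], 0],
    [[0, -0.15, 0], 0],
    [[0, -0.15, 0], 0],
    [[0, -0.1, 0], 0],
    [[0, 0, 0], 0],
    [[0, 0, 0], 0]
  ]
}}

```text
time_s: 7.25
tcp_pos: [0.5023, 0.1966, 0.0648]
eef_rot: [118.5, 89.9, -139.6]
contact_force: [-4.7, -1.5, 8.8]
gripper_width: 0.0119
```

```bash
python3 - <<'E'
from h import *
go([.5087,.1979,.066],12)
m=camera_model("wrist");i=capture("wrist");cv2.imwrite("pics/w3.png",i)
E
```

```text
tcp [0.5023 0.1966 0.0648] jaw ang -168.06 z ang 101.94 t 7.25 w 0.0119 F [-4.7 -1.5  8.8]
turn units 29.989 q6 -30.256290821154685
   shift after turn [-0.06   0.324  0.002]
turn units -0.011 q6 -30.256290821154685
   shift after turn [-0.06  -0.324 -0.002]
shift now [-0.06  -0.324 -0.001]
```

View pics/w3.png

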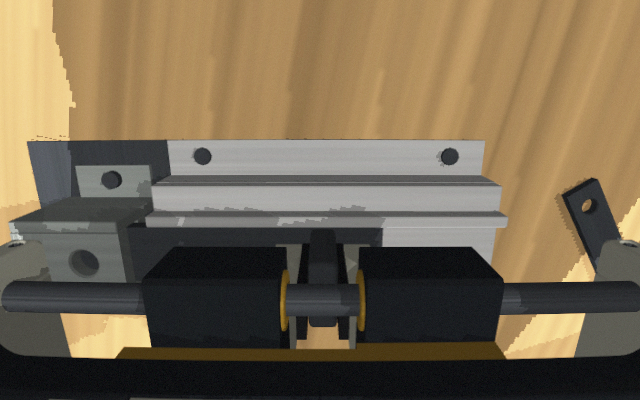

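Request:
{"api": "step_arm", "payload": {
  "steps": [
    [[-0.02, -0.05, 0], 0],
    [[0, -0.05, 0], 0],
    [[0, -0.05, 0], 0],
    [[0, -0.05, 0], 0],
    [[0, 0, 0], 0],
    [[0, 0, 0], 0]
  ]
}}

```text
time_s: 7.8
tcp_pos: [0.5071, 0.198, 0.0648]
eef_rot: [133.3, 90.0, -124.8]
contact_force: [-2.4, -0.9, 3.1]
gripper_width: 0.0121
```

Request:
{"api": "step_arm", "payload": {
  "steps": [
    [[0, -0.05, 0], 0],
    [[0, 0, 0], 0]
  ]
}}

```text
time_s: 7.97
tcp_pos: [0.5081, 0.1983, 0.0648]
eef_rot: [172.0, 90.0, -86.0]
contact_force: [-1.7, -0.6, 3.9]
gripper_width: 0.0116
```

Request:
{"api": "step_arm", "payload": {
  "steps": [
    [[0, -0.05, 0], 0],
    [[0, 0, 0], 0]
  ]
}}

```text
time_s: 8.13
tcp_pos: [0.5092, 0.1986, 0.0649]
eef_rot: [-67.4, 90.0, 34.5]
contact_force: [-0.9, -0.3, 2.0]
gripper_width: 0.0118
```

Request:
{"api": "step_arm", "payload": {
  "steps": [
    [[0, -0.05, 0], 0],
    [[0, 0, 0], 0]
  ]
}}

```text
time_s: 8.3
tcp_pos: [0.5098, 0.1987, 0.0648]
eef_rot: [104.3, 90.0, -153.8]
contact_force: [-3.6, -0.6, 2.1]
gripper_width: 0.0121
```

Request:
{"api": "step_arm", "payload": {
  "steps": [
    [[0, -0.05, 0], 0],
    [[0, 0, 0], 0]
  ]
}}

```text
time_s: 8.47
tcp_pos: [0.5102, 0.1986, 0.0648]
eef_rot: [102.6, 89.9, -155.5]
contact_force: [-6.2, -0.8, 5.2]
gripper_width: 0.0119
```

Request:
{"api": "step_arm", "payload": {
  "steps": [
    [[0, -0.04, 0], 0],
    [[0, 0, 0], 0],
    [[0, 0, 0], 0]
  ]
}}

```text
time_s: 8.72
tcp_pos: [0.5103, 0.1985, 0.0648]
eef_rot: [103.2, 89.9, -154.9]
contact_force: [-10.5, -0.3, 6.9]
gripper_width: 0.012
```

```bash
python3 - <<'E'
from h import *
for n in("scene","top","wrist"): cv2.imwrite(f"pics/{n}4.png",capture(n))
go([.5087,.1979,.066],12)
i=cv2.imread("pics/wrist4.png"); cv2.imwrite("pics/w4a.png",cv2.resize(i[190:310,0:160],None,fx=5,fy=5,interpolation=cv2.INTER_CUBIC))
E
```

```text
tcp [0.5104 0.1986 0.0648] jaw ang -168.08 z ang 101.92 t 8.8667 w 0.0121 F [-9.1 -0.1  7.6]
turn units 29.987 q6 -29.762657321381404
   shift after turn [-0.058 -0.09   0.015]
turn units -0.013 q6 -29.762657321381404
   shift after turn [-0.058  0.09  -0.015]
shift now [-0.058  0.09  -0.015]
```

View pics/w4a.png

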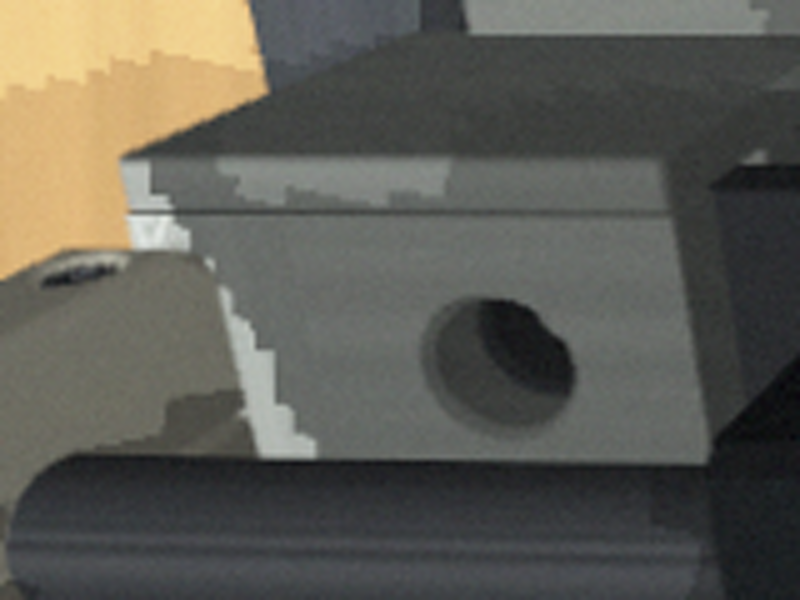

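Request:
{"api": "step_arm", "payload": {
  "steps": [
    [[0, 0.05, 0], 0],
    [[0, 0.05, 0], 0],
    [[0, 0, 0], 0],
    [[0, 0, 0], 0]
  ]
}}

```text
time_s: 9.2
tcp_pos: [0.5097, 0.1987, 0.0649]
eef_rot: [50.1, 90.0, 152.0]
contact_force: [-3.3, -0.2, 1.3]
gripper_width: 0.0122
```

Request:
{"api": "step_arm", "payload": {
  "steps": [
    [[0, 0, 0], 0],
    [[0, 0, 0], 0],
    [[0, 0, 0], 0],
    [[0, 0, 0], 0],
    [[0, 0, 0], 0],
    [[-0.5, 0, 0], 0],
    [[-1, 0, 0], 0],
    [[-1, 0, 0], 0],
    [[-1, 0, 0], 0],
    [[-1, 0, 0], 0],
    [[-1, 0, 0], 0],
    [[-1, 0, 0], 0],
    [[-1, 0, 0], 0],
    [[0, 0, 0], 0],
    [[0, 0, 0], 0]
  ],
  "fingers": 0
}}

```text
time_s: 10.45
tcp_pos: [0.5103, 0.1991, 0.217]
eef_rot: [-61.8, 89.8, 40.1]
contact_force: [0.6, 0.2, -0.0]
gripper_width: 0.0874
```

```bash
python3 - <<'E'
from h import *
import pickle
go([.5,-.045,.22],82)
m=camera_model("wrist");pickle.dump(m,open("w5.pkl","wb"))
i=capture("wrist");cv2.imwrite("pics/w5.png",i)
print(w2p(m,[[.6171,.2211,.048],[.6171,.2211,.038],[.5095,.1983,.078]]))
cv2.imwrite("pics/w5a.png",cv2.resize(i[110:230,130:260],None,fx=5,fy=5,interpolation=cv2.INTER_CUBIC))
E
```

```text
tcp [0.5103 0.1991 0.217 ] jaw ang -168.06 z ang 101.94 t 10.45 w 0.0874 F [ 0.6  0.2 -0. ]
turn units 18.323 q6 -29.87888050594272
   shift after turn [ -0.18  -12.156   1.189]
turn units -11.677 q6 -29.87888050594272
   shift after turn [-0.18  12.156 -1.189]
shift now [ -0.18    3.027 -11.833]
[[200.56756093 186.35356901]
 [204.12911663 183.73366831]
 [323.47330948 195.20475049]]
```

View pics/w5.png

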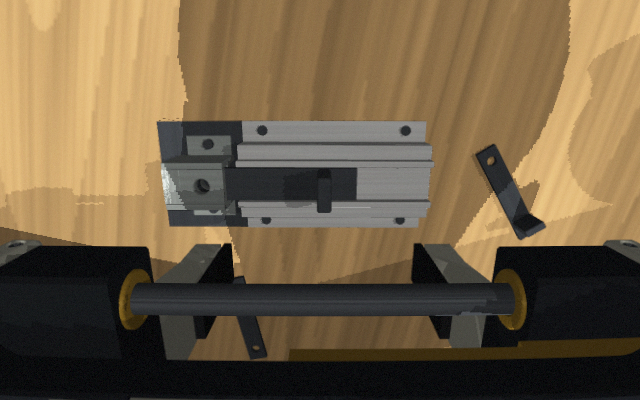

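View pics/w5a.png

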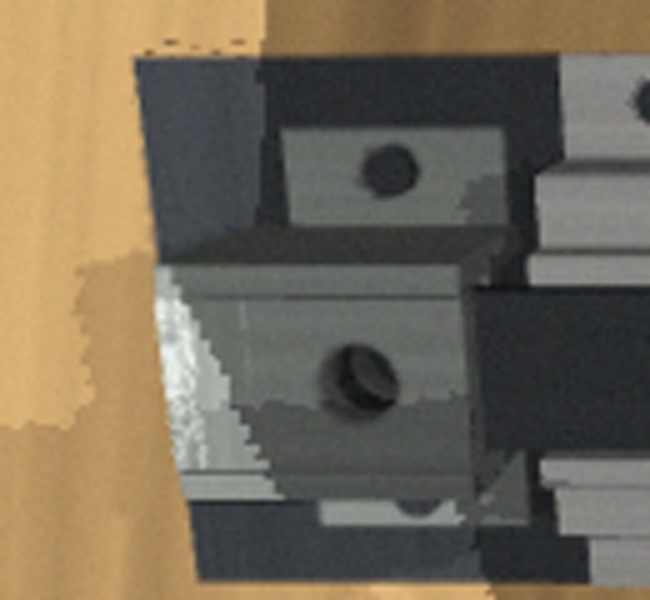

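Request:
{"api": "step_arm", "payload": {
  "steps": [
    [[0, 0, -1], 0],
    [[0, 0, -1], 0],
    [[0, 0, 0], -1],
    [[0, 0, 0], -1],
    [[0, 0, 0], -1],
    [[0, 0, 0], -1],
    [[0, 0, 0], -1],
    [[0, 0, 0], -1],
    [[0, 0, 0], -1],
    [[0, 0, 0], -1],
    [[0, 0, 0], -1],
    [[0, 0, 0], -1],
    [[0, 0, 0], -1],
    [[0, 0, 0], -0.68]
  ]
}}

```text
time_s: 11.67
tcp_pos: [0.5175, 0.1592, 0.214]
eef_rot: [38.8, 89.9, -148.8]
contact_force: [0.9, -0.0, -0.7]
gripper_width: 0.0877
```

```bash
python3 - <<'E'
from h import *
import pickle
go([.5,-.0447,.22],82)
m=pickle.load(open("w5.pkl","rb"))
print(p2w(m,(130+357/5,110+380/5),.048))
E
```

```text
tcp [0.5175 0.1592 0.214 ] jaw ang -97.67 z ang 172.33 t 11.6667 w 0.0877 F [ 0.9 -0.  -0.7]
turn units -29.945 q6 44.49962830999653
   shift after turn [ -0.289 -10.219   0.552]
turn units 0.055 q6 44.49962830999653
   shift after turn [-0.289 10.219 -0.552]
shift now [-0.289 10.222 -0.493]
[0.6163991  0.22061966 0.048     ]
```

Request:
{"api": "step_arm", "payload": {
  "steps": [
    [[0, 1, -0.05], 0],
    [[0, 1, -0.05], 0],
    [[0, 1, -0.05], 0],
    [[0, 1, -0.05], 0],
    [[0, 1, -0.05], 0],
    [[0, 1, -0.05], 0],
    [[0, 1, -0.05], 0],
    [[0, 1, -0.05], 0],
    [[0, 1, -0.05], 0],
    [[0, 1, -0.04], 0],
    [[0, 0.22, 0], 0],
    [[0, 0, 0], 0],
    [[0, 0, 0], 0]
  ]
}}

```text
time_s: 12.75
tcp_pos: [0.4991, -0.0442, 0.2145]
eef_rot: [13.2, 90.0, -174.8]
contact_force: [0.5, -0.2, 0.5]
gripper_width: 0.0877
```

```bash
python3 - <<'E'
from h import *
import pickle
m=camera_model("wrist");pickle.dump(m,open("w6.pkl","wb"))
i=capture("wrist");cv2.imwrite("pics/w6.png",i)
go([.5,-.0447,.079],82)
c=w2p(m,[[.5,-.045,.09]])[0].astype(int);print(c)
x0,y0=c[0]-60,c[1]-60
I=cv2.resize(i[y0:y0+110,x0:x0+120],None,fx=5,fy=5,interpolation=cv2.INTER_CUBIC);print(x0,y0)
cv2.imwrite("pics/w6c.png",I); i=I.copy()
pr=lambda q:np.int32((w2p(m,q)-[x0,y0])*5+2)
def draw(c,yaw,col):
    a=np.radians(yaw);X=np.array([np.cos(a),np.sin(a),0]);Y=np.array([-X[1],X[0],0]);c=np.array(c)
    for z in(.101,.057):
        q=[c+X*sx*.014+Y*sy*.010+[0,0,z] for sx,sy in((1,1),(1,-1),(-1,-1),(-1,1))]
        cv2.polylines(i,[pr(q)],True,col)
    q=[c+[.016*np.cos(t),.016*np.sin(t),.057] for t in np.linspace(0,6.28,40)]
    cv2.polylines(i,[pr(q)],True,col)
    q=[c+X*sx*.008+Y*.014+[0,0,z] for sx,z in((1,.092),(-1,.092),(-1,.066),(1,.066))]
    cv2.polylines(i,[pr(q)],True,(255,0,255))
draw((.5,-.0447,0),-8,(0,255,0))
cv2.imwrite("pics/w6d.png",i)
E
```

```text
tcp [ 0.4993 -0.0438  0.2146] jaw ang -97.99 z ang 172.01 t 12.8 w 0.0878 F [0.3 0.3 0.7]
turn units -29.999 q6 64.53650380099756
   shift after turn [ 6.781 -0.038  0.045]
turn units 0.001 q6 64.53650380099756
   shift after turn [ 6.781  0.038 -0.045]
shift now [ 6.781  0.038 -0.045]
[322 199]
262 139
```

View pics/w6c.png

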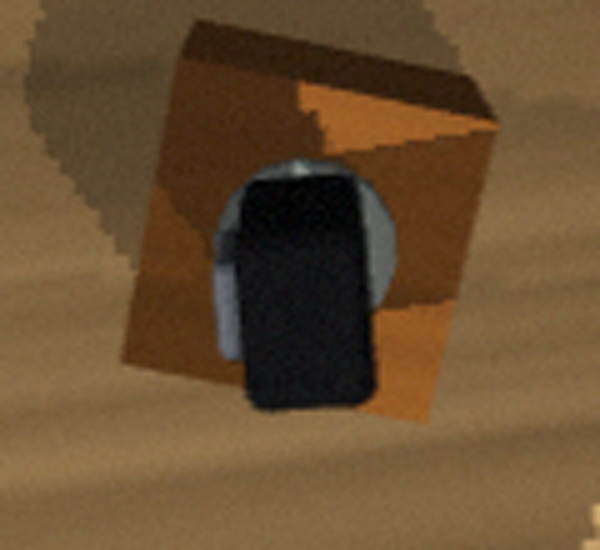

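View pics/w6d.png

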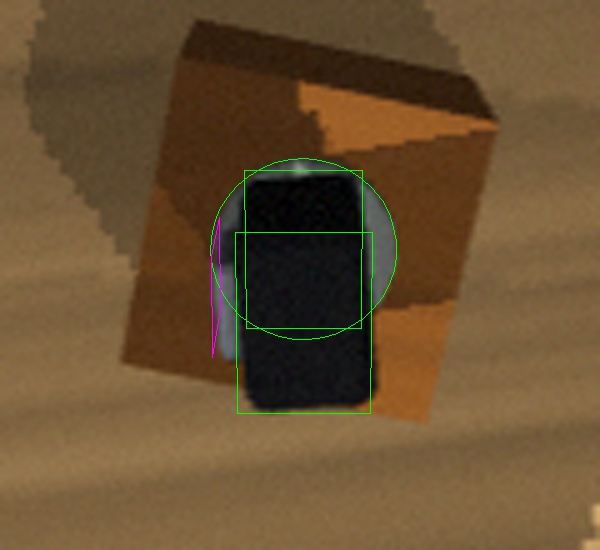

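Request:
{"api": "step_arm", "payload": {
  "steps": [
    [[1, 0.06, -0.04], -0.3],
    [[1, 0, 0], 0],
    [[1, 0, 0], 0],
    [[1, 0, 0], 0],
    [[1, 0, 0], 0],
    [[1, 0, 0], 0],
    [[0.68, 0, 0], 0],
    [[0, 0, 0], 0],
    [[0, 0, 0], 0]
  ],
  "fingers": 0.4,
  "grip_force": 25
}}

```text
time_s: 13.55
tcp_pos: [0.4998, -0.0449, 0.0809]
eef_rot: [26.3, 89.9, -159.8]
contact_force: [-0.8, -0.7, 0.0]
gripper_width: 0.0529
```

```bash
python3 - <<'E'
from h import *
go([.4998,-.0453,.081],83.5)
i=capture("wrist");cv2.imwrite("pics/w7.png",i)
E
```

```text
tcp [ 0.4998 -0.0449  0.0809] jaw ang -96.12 z ang 173.88 t 13.55 w 0.0529 F [-0.8 -0.7  0. ]
turn units -29.936 q6 66.53652690438783
   shift after turn [-0.004 -0.02   0.003]
turn units 0.064 q6 66.53652690438783
   shift after turn [-0.004  0.02  -0.003]
shift now [-0.004  0.02  -0.003]
```

View pics/w7.png

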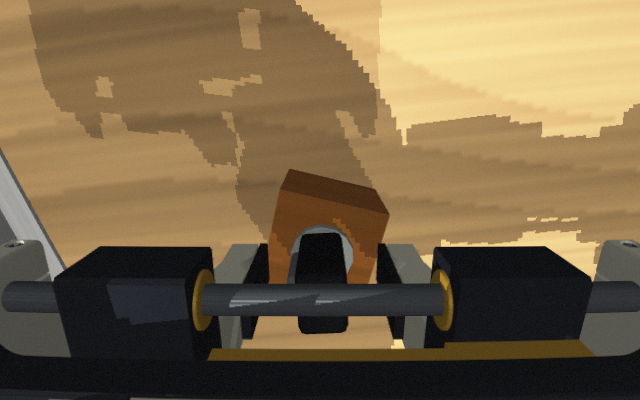

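Pin grip stands centred between the pads (about pixel 322,285). Squeeze.

Request:
{"api": "step_arm", "payload": {
  "steps": [
    [[0, 0, 0], 0],
    [[0, 0, 0], 0],
    [[0, 0, 0], 0],
    [[0, 0, 0], 0],
    [[0, 0, 0], 0],
    [[0, 0, 0], 0],
    [[0, 0, 0], 0],
    [[0, 0, 0], 0],
    [[0, 0, 0], 0],
    [[0, 0, 0], 0],
    [[0, 0, 0], 0]
  ],
  "fingers": 1,
  "grip_force": 25
}}

```text
time_s: 14.52
tcp_pos: [0.5003, -0.0456, 0.0819]
eef_rot: [176.2, 90.0, -10.0]
contact_force: [-1.3, -0.9, 5.8]
gripper_width: 0.0199
```

Request:
{"api": "step_arm", "payload": {
  "steps": [
    [[-0.2, 0, 0], 0],
    [[-0.3, 0, 0], 0],
    [[0, 0, 0], 0]
  ]
}}

```text
time_s: 14.77
tcp_pos: [0.5004, -0.0454, 0.0923]
eef_rot: [-160.3, 89.9, 13.6]
contact_force: [-0.3, 0.2, -1.6]
gripper_width: 0.0196
```

Request:
{"api": "step_arm", "payload": {
  "steps": [
    [[-0.7, 0, 0], 0],
    [[-1, 0, 0], 0],
    [[-1, 0, 0], 0],
    [[-1, 0, 0], 0],
    [[-1, 0, 0], 0],
    [[-0.5, 0, 0], 0],
    [[0, 0, 0], 0],
    [[0, 0, 0], 0]
  ]
}}

```text
time_s: 15.43
tcp_pos: [0.4998, -0.0453, 0.195]
eef_rot: [-109.3, 90.0, 64.5]
contact_force: [0.2, 0.6, -2.2]
gripper_width: 0.0197
```

```bash
python3 - <<'E'
from h import *
import pickle
go([.6167,.2208,.19])
m=camera_model("wrist");pickle.dump(m,open("w8.pkl","wb"))
i=capture("wrist");cv2.imwrite("pics/w8.png",i)
cv2.imwrite("pics/w8a.png",cv2.resize(i[200:350,240:400],None,fx=5,fy=4,interpolation=cv2.INTER_CUBIC))
s=capture("scene"); c=w2p(camera_model("scene"),[[.5,-.045,.17]])[0].astype(int); print(c)
cv2.imwrite("pics/s8.png",cv2.resize(s[c[1]-50:c[1]+50,c[0]-50:c[0]+50],None,fx=6,fy=6,interpolation=cv2.INTER_CUBIC))
E
```

```text
tcp [ 0.4998 -0.0453  0.195 ] jaw ang -96.2 z ang 173.8 t 15.4333 w 0.0197 F [ 0.2  0.6 -2.2]
shift now [  0.262 -13.861  -4.375]
[318 186]
```

View pics/w8a.png

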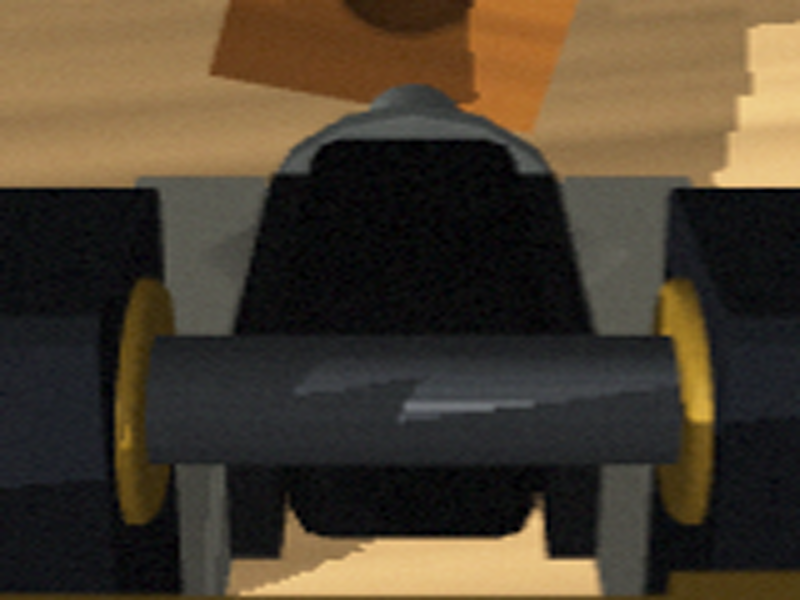

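View pics/s8.png

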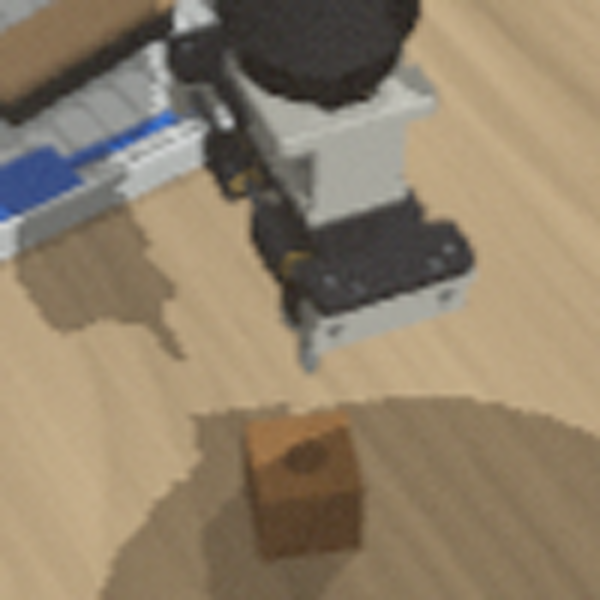

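```bash
python3 - <<'E'
from h import *
import pickle
m=pickle.load(open("w8.pkl","rb"))
p=np.array([.4998,-.0453,.195]); _,R=tool()
print("tilt",R[:,0])
def T(off): return w2p(m,[p+R@np.array(off)])[0]
for dz in(-.001,0,.001):
    f=lambda o:((T(o)-[240,200])*[5,4]+2).round(0)
    print(dz,"top near edge",f([.002-.022,0,-.014+dz]),"grip bottom far edge",f([.024,0,.014+dz]),"flange top far",f([.024,0,.016+dz]),"flange bot far",f([.029,0,.016+dz]))
E
```

```text
tilt [-2.18840332e-03 -1.22889433e-04 -9.99997598e-01]
-0.001 top near edge [409. 284.] grip bottom far edge [410. 322.] flange top far [410. 336.] flange bot far [411. 317.]
0 top near edge [409. 294.] grip bottom far edge [410. 329.] flange top far [410. 343.] flange bot far [411. 324.]
0.001 top near edge [409. 304.] grip bottom far edge [410. 336.] flange top far [410. 350.] flange bot far [411. 331.]
```

```bash
python3 - <<'E'
from h import *
import pickle
m=pickle.load(open("w8.pkl","rb"))
p=np.array([.4998,-.0453,.195]); _,R=tool()
def T(off): return w2p(m,[p+R@np.array(off)])[0]
for h in(.002,.0):
  for dz in(-.001,0,.001):
    f=lambda o:((T(o)-[240,200])*[5,4]+2).round(0)[1]
    print(h,dz,"top far edge",f([h-.022,0,.014+dz]),"grip bottom near edge",f([h+.022,0,-.014+dz]),"flange top near",f([h+.022,0,-.016+dz]),"flange bot near",f([h+.027,0,-.016+dz]),"ballR",((T([h+.071,0,-.003+dz])-[240,200])*[5,4]+2))
E
```

```text
0.002 -0.001 top far edge 540.0 grip bottom near edge 117.0 flange top near 101.0 flange bot near 87.0 ballR [411.17345845  72.36301411]
0.002 0 top far edge 549.0 grip bottom near edge 124.0 flange top near 109.0 flange bot near 95.0 ballR [411.17679364  78.38256368]
0.002 0.001 top far edge 557.0 grip bottom near edge 132.0 flange top near 117.0 flange bot near 103.0 ballR [411.18012362  84.3866528 ]
0.0 -0.001 top far edge 553.0 grip bottom near edge 122.0 flange top near 107.0 flange bot near 93.0 ballR [411.14632264  76.50502089]
0.0 0 top far edge 562.0 grip bottom near edge 130.0 flange top near 115.0 flange bot near 100.0 ballR [411.14972388  82.57110329]
0.0 0.001 top far edge 571.0 grip bottom near edge 138.0 flange top near 122.0 flange bot near 108.0 ballR [411.15311975  88.6214506 ]
```

Request:
{"api": "step_arm", "payload": {
  "steps": [
    [[0, -0.86, -0.375], 0],
    [[0, -1, -0.3], 0],
    [[0, -1, -0.3], 0],
    [[0, -1, -0.3], 0],
    [[0, -1, -0.3], 0],
    [[0, -1, -0.3], 0],
    [[0, -1, -0.3], 0],
    [[0, -1, -0.3], 0],
    [[0, -1, -0.3], 0],
    [[0, -1, -0.3], 0],
    [[0, -1, -0.3], 0],
    [[0, -1, -0.3], 0],
    [[0, -1, -0.4], 0],
    [[0, -0.5, -0.3], 0],
    [[0, -0.5, -0.3], 0],
    [[0.8, 0, 0], 0],
    [[0.8, 0, 0], 0],
    [[0.8, 0, 0], 0],
    [[0, 0, 0], 0],
    [[0, 0, 0], 0]
  ]
}}

```text
time_s: 17.2
tcp_pos: [0.6224, 0.2193, 0.1463]
eef_rot: [43.7, 89.8, -142.5]
contact_force: [0.5, -0.7, -0.4]
gripper_width: 0.0197
```

```bash
python3 - <<'E'
from h import *
import pickle
go([.6167,.2208,.12])
m=camera_model("wrist");pickle.dump(m,open("w9.pkl","wb"))
i=capture("wrist");cv2.imwrite("pics/w9.png",i)
s=capture("scene"); t=capture("top")
c=w2p(camera_model("scene"),[[.6167,.221,.07]])[0].astype(int); print(c)
a=cv2.resize(s[c[1]-50:c[1]+50,c[0]-65:c[0]+65],None,fx=6,fy=6,interpolation=cv2.INTER_CUBIC)
cv2.imwrite("pics/s9.png",a)
go([.6167,.2208,.12])
E
```

```text
tcp [0.6224 0.2193 0.1463] jaw ang -96.2 z ang 173.8 t 17.2 w 0.0197 F [ 0.5 -0.7 -0.4]
shift now [ 1.314 -0.046  0.287]
[330 288]
tcp [0.6235 0.2202 0.1486] jaw ang -96.18 z ang 173.82 t 17.35 w 0.0197 F [ 0.6 -0.4 -0.4]
shift now [1.43  0.007 0.345]
```

View pics/w9.png

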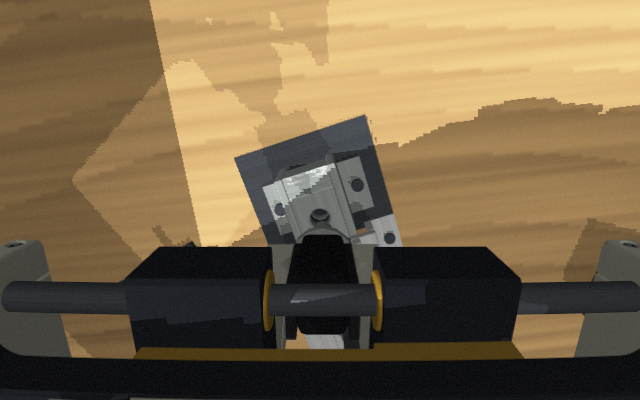

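View pics/s9.png

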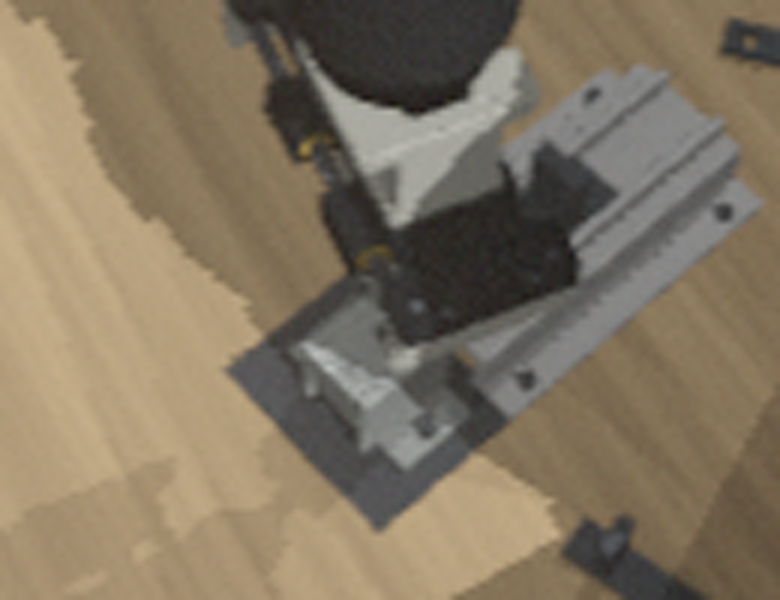

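Request:
{"api": "step_arm", "payload": {
  "steps": [
    [[0.5, 0, 0.3], 0],
    [[0.3, 0, 0], 0],
    [[0, 0, 0], 0],
    [[0, 0, 0], 0],
    [[0, 0, 0], 0]
  ]
}}

```text
time_s: 17.77
tcp_pos: [0.6169, 0.2207, 0.1315]
eef_rot: [167.3, 90.0, -18.9]
contact_force: [0.0, 0.0, -1.3]
gripper_width: 0.0199
```

```bash
python3 - <<'E'
from h import *
import pickle
L=[]
m=camera_model("wrist");pickle.dump(m,open("w10.pkl","wb"))
i=capture("wrist");cv2.imwrite("pics/w10.png",i)
for k in range(5):
    L.append(get_state()["tcp_pos"]); 
    if k<4: capture("top")
print(np.round(L,4),np.mean(L,0))
go([.6167,.2208,.12])
cv2.imwrite("pics/w10a.png",cv2.resize(i[160:290,240:400],None,fx=5,fy=4.5,interpolation=cv2.INTER_CUBIC))
E
```

```text
[[0.6171 0.2208 0.1316]
 [0.6171 0.2208 0.1317]
 [0.6171 0.2207 0.1316]
 [0.617  0.2207 0.1316]
 [0.617  0.2207 0.1316]] [0.6170489  0.22074221 0.13163939]
tcp [0.617  0.2207 0.1316] jaw ang -96.18 z ang 173.82 t 18.0167 w 0.0201 F [ 0.4  0.5 -2.1]
shift now [ 0.58  -0.003  0.016]
```

View pics/w10a.png

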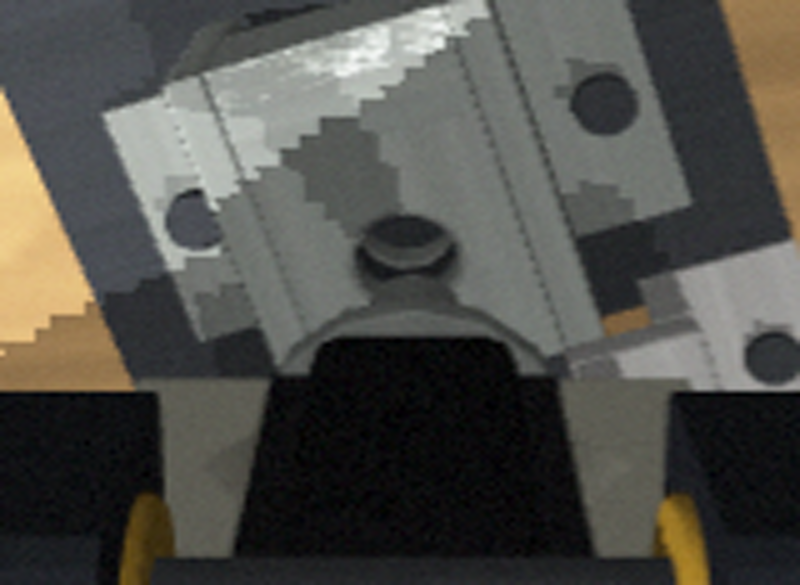

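```bash
python3 - <<'E'
from h import *
import pickle
m=pickle.load(open("w10.pkl","rb"))
print(p2w(m,(240+405/5,160+248/4.5),.048))
f=lambda P:(w2p(m,[P])[0]-[240,160])*[5,4.5]+2
print(f([.6171,.2208,.048]),"tip",f([.6171,.2208,.0586]),"flange near",f([.617,.2208,.1316-.0245]))
E
```

```text
[0.61896455 0.2210523  0.048     ]
[410.43508582 261.81683207] tip [410.35050555 286.38870043] flange near [409.95009796 435.21679437]
```

Request:
{"api": "step_arm", "payload": {
  "steps": [
    [[0.2, 0, 0], 0],
    [[0.2, 0, 0], 0],
    [[0.15, 0, 0], 0],
    [[0.15, 0, 0], 0],
    [[0.1, 0, 0], 0],
    [[0, 0, 0], 0],
    [[0, 0, 0], 0]
  ]
}}

```text
time_s: 18.6
tcp_pos: [0.6168, 0.2206, 0.1152]
eef_rot: [50.1, 90.0, -136.1]
contact_force: [0.9, 0.2, -1.1]
gripper_width: 0.0202
```

Request:
{"api": "step_arm", "payload": {
  "steps": [
    [[0.1, 0, 0], 0],
    [[0.1, 0, 0], 0],
    [[0, 0, 0], 0]
  ]
}}

```text
time_s: 18.85
tcp_pos: [0.6172, 0.2209, 0.1113]
eef_rot: [-141.5, 89.9, 32.3]
contact_force: [1.9, 0.5, -2.5]
gripper_width: 0.0202
```

Request:
{"api": "step_arm", "payload": {
  "steps": [
    [[0.1, 0, 0], 0],
    [[0.1, 0, 0], 0],
    [[0, 0, 0], 0]
  ]
}}

```text
time_s: 19.1
tcp_pos: [0.6173, 0.2209, 0.1072]
eef_rot: [-143.0, 89.9, 30.8]
contact_force: [2.8, 0.9, -1.9]
gripper_width: 0.0198
```

Request:
{"api": "step_arm", "payload": {
  "steps": [
    [[0.1, -0.01, -0.03], 0],
    [[0.1, 0, 0], 0],
    [[0, 0, 0], 0]
  ]
}}

```text
time_s: 19.35
tcp_pos: [0.6175, 0.2208, 0.1029]
eef_rot: [-21.1, 90.0, 152.7]
contact_force: [2.7, 0.4, -2.6]
gripper_width: 0.0199
```

Request:
{"api": "step_arm", "payload": {
  "steps": [
    [[0.1, 0, 0], 0],
    [[0.1, 0, 0], 0],
    [[0, 0, 0], 0]
  ]
}}

```text
time_s: 19.6
tcp_pos: [0.6175, 0.2208, 0.099]
eef_rot: [-49.9, 90.0, 123.9]
contact_force: [2.3, 1.1, -2.8]
gripper_width: 0.0198
```

Smooth; tip is now through the bolt. Continue, with a slight +x relief.

Request:
{"api": "step_arm", "payload": {
  "steps": [
    [[0.1, -0.01, -0.02], 0],
    [[0.1, 0, 0], 0],
    [[0.1, 0, 0], 0],
    [[0, 0, 0], 0]
  ]
}}

```text
time_s: 19.93
tcp_pos: [0.6176, 0.2208, 0.0928]
eef_rot: [33.6, 90.0, -152.6]
contact_force: [2.1, 0.6, -2.2]
gripper_width: 0.0199
```

Request:
{"api": "step_arm", "payload": {
  "steps": [
    [[0.1, 0, 0], 0],
    [[0.1, 0, 0], 0],
    [[0.1, 0, 0], 0],
    [[0, 0, 0], 0]
  ]
}}

```text
time_s: 20.27
tcp_pos: [0.6177, 0.2208, 0.0868]
eef_rot: [33.4, 90.0, -152.8]
contact_force: [0.8, -0.4, -1.2]
gripper_width: 0.0201
```

Request:
{"api": "step_arm", "payload": {
  "steps": [
    [[0.1, 0, 0], 0],
    [[0.1, 0, 0], 0],
    [[0.1, 0, 0], 0],
    [[0, 0, 0], 0]
  ]
}}

```text
time_s: 20.6
tcp_pos: [0.6177, 0.2208, 0.0808]
eef_rot: [31.1, 90.0, -155.1]
contact_force: [0.5, 0.0, -1.7]
gripper_width: 0.02
```

Request:
{"api": "step_arm", "payload": {
  "steps": [
    [[0.1, 0, 0], 0],
    [[0, 0, 0], 0]
  ]
}}

```text
time_s: 20.77
tcp_pos: [0.6177, 0.2208, 0.079]
eef_rot: [34.7, 90.0, -151.5]
contact_force: [0.4, 0.5, -1.0]
gripper_width: 0.02
```

Request:
{"api": "step_arm", "payload": {
  "steps": [
    [[0.05, 0, 0], 0],
    [[0, 0, 0], 0]
  ]
}}

```text
time_s: 20.93
tcp_pos: [0.6177, 0.2209, 0.0782]
eef_rot: [32.5, 90.0, -153.7]
contact_force: [0.4, 0.6, -2.2]
gripper_width: 0.0197
```

Request:
{"api": "step_arm", "payload": {
  "steps": [
    [[0.05, 0, 0], 0],
    [[0, 0, 0], 0]
  ]
}}

```text
time_s: 21.1
tcp_pos: [0.6179, 0.2209, 0.0779]
eef_rot: [166.6, 90.0, -19.6]
contact_force: [-2.7, -0.7, 3.2]
gripper_width: 0.0203
```

Request:
{"api": "step_arm", "payload": {
  "steps": [
    [[0.04, 0, 0], 0],
    [[0, 0, 0], 0]
  ]
}}

```text
time_s: 21.27
tcp_pos: [0.6179, 0.2209, 0.0779]
eef_rot: [-171.3, 90.0, 2.5]
contact_force: [-3.6, -0.6, 9.1]
gripper_width: 0.0198
```

Request:
{"api": "step_arm", "payload": {
  "steps": [
    [[-0.03, 0, 0], 0],
    [[0, 0, 0], 0],
    [[0, 0, 0], 0]
  ]
}}

```text
time_s: 21.52
tcp_pos: [0.6179, 0.2209, 0.0779]
eef_rot: [-164.7, 90.0, 9.1]
contact_force: [-3.7, -0.6, 5.8]
gripper_width: 0.0201
```

Request:
{"api": "step_arm", "payload": {
  "steps": [
    [[0, 0, 0], 0],
    [[0, 0, 0], 0],
    [[0, 0, 0], 0],
    [[0, 0, 0], 0],
    [[0, 0, 0], 0],
    [[0, 0, 0], 0],
    [[0, 0, 0], 0],
    [[0, 0, 0], 0]
  ],
  "fingers": 0
}}

```text
time_s: 22.18
tcp_pos: [0.6178, 0.2208, 0.077]
eef_rot: [49.1, 90.0, -137.1]
contact_force: [-0.6, -0.0, 0.3]
gripper_width: 0.0674
```

Request:
{"api": "step_arm", "payload": {
  "steps": [
    [[-0.3, 0, 0], 0],
    [[-0.7, 0, 0], 0],
    [[-1, 0, 0], 0],
    [[-1, 0, 0], 0],
    [[-1, 0, 0], 0],
    [[-1, 0, 0], 0],
    [[-1, 0, 0], 0],
    [[-1, 0, 0], 0],
    [[0, 0, 0], 0],
    [[0, 0, 0], 0]
  ]
}}

```text
time_s: 23.02
tcp_pos: [0.6184, 0.2213, 0.2192]
eef_rot: [-139.6, 89.8, 34.2]
contact_force: [-0.3, 0.0, -0.8]
gripper_width: 0.0878
```

```bash
python3 - <<'E'
from h import *
import pickle
go([.6167,.2208,.12])
m=camera_model("wrist");pickle.dump(m,open("w11.pkl","wb"))
i=capture("wrist");s=capture("scene");t=capture("top")
c=w2p(m,[[.617,.221,.08]])[0].astype(int)-[60,60]; print(c)
I=cv2.resize(i[c[1]:c[1]+115,c[0]:c[0]+120],None,fx=5,fy=5,interpolation=cv2.INTER_CUBIC)
pr=lambda q:np.int32((w2p(m,q)-c)*5+2)
for (px,py,col) in((.6171,.2209,(0,255,0)),):
  for r,z in((.016,.053),(.016,.048)):
    cv2.polylines(I,[pr([[px+r*np.cos(a),py+r*np.sin(a),z] for a in np.linspace(0,6.28,40)])],True,col)
  a=np.radians(-6.2);X=np.array([np.cos(a),np.sin(a),0]);Y=np.array([-X[1],X[0],0])
  cv2.polylines(I,[pr([np.array([px,py,.097])+X*sx*.014+Y*sy*.01 for sx,sy in((1,1),(1,-1),(-1,-1),(-1,1))])],True,col)
cv2.imwrite("pics/w11.png",I)
d=w2p(camera_model("scene"),[[.617,.221,.07]])[0].astype(int)
cv2.imwrite("pics/s11.png",cv2.resize(s[d[1]-50:d[1]+50,d[0]-65:d[0]+65],None,fx=6,fy=6,interpolation=cv2.INTER_CUBIC))
E
```

```text
tcp [0.6184 0.2213 0.2192] jaw ang -96.18 z ang 173.82 t 23.0167 w 0.0878 F [-0.3  0.  -0.8]
shift now [4.958 0.044 0.096]
[262 137]
```

View pics/w11.png

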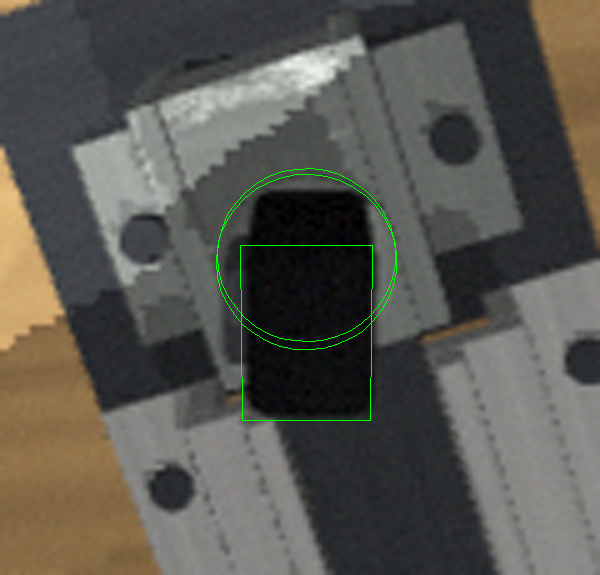

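View pics/s11.png

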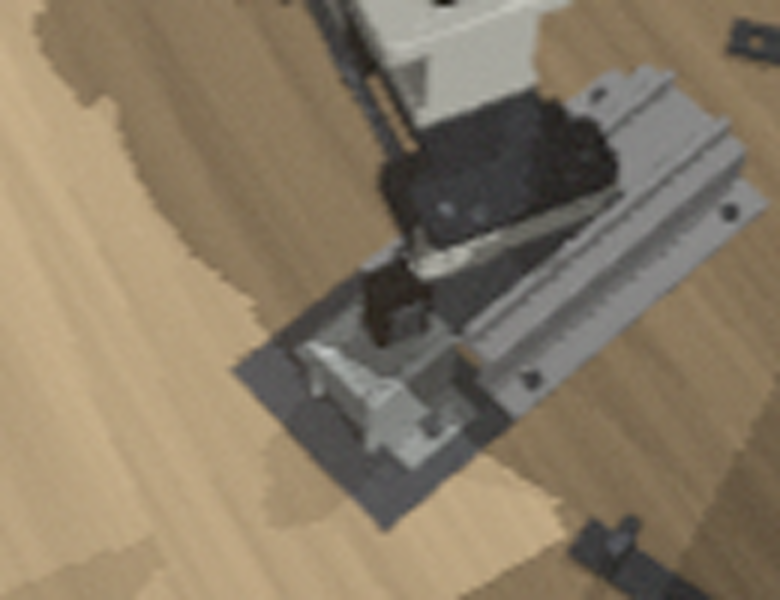

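Request:
{"api": "step_arm", "payload": {
  "steps": [
    [[-1, 0.5, 0.5], 0],
    [[-1, 1, 1], 0],
    [[0, 1, 1], 0],
    [[0, 1, 1], 0],
    [[0, 1, 1], 0],
    [[0, 1, 1], 0],
    [[0, 0, 0], 0],
    [[0, 0, 0], 0]
  ]
}}

```text
time_s: 23.83
tcp_pos: [0.4956, 0.1225, 0.2572]
eef_rot: [-31.5, 90.0, 142.2]
contact_force: [0.3, 0.8, -0.0]
gripper_width: 0.087
```

```bash
python3 - <<'E'
from h import *
s=capture("scene");t=capture("top");m=camera_model("scene")
d=w2p(m,[[.617,.221,.07]])[0].astype(int)
c=d-[33,25]
I=cv2.resize(s[c[1]:c[1]+50,c[0]:c[0]+66],None,fx=12,fy=12,interpolation=cv2.INTER_CUBIC)
cv2.imwrite("pics/s12.png",I)
pr=lambda q:np.int32((w2p(m,q)-c)*12+6)
a=np.radians(-6.2);X=np.array([np.cos(a),np.sin(a),0]);Y=np.array([-X[1],X[0],0]);p=np.array([.6172,.221,0])
for z in(.053,.097): cv2.polylines(I,[pr([p+[0,0,z]+X*sx*.014+Y*sy*.01 for sx,sy in((1,1),(1,-1),(-1,-1),(-1,1))])],True,(0,255,0))
cv2.polylines(I,[pr([p+[0,0,z]+X*sx*.008+Y*.014 for sx,z in((1,.088),(-1,.088),(-1,.062),(1,.062))])],True,(255,0,255))
cv2.imwrite("pics/s12d.png",I)
cv2.imwrite("pics/t12.png",t)
go([0.6,0.2,.2])
E
```

```text
tcp [0.4968 0.1235 0.2569] jaw ang -96.18 z ang 173.82 t 23.9333 w 0.0876 F [ 0.3  0.9 -0. ]
shift now [ 2.844 -4.359 -4.718]
```

View pics/s12.png

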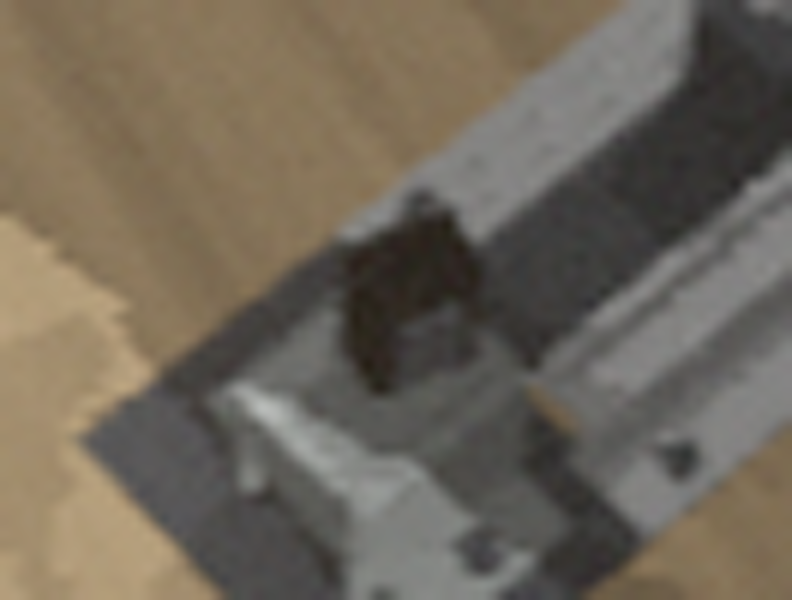

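View pics/s12d.png

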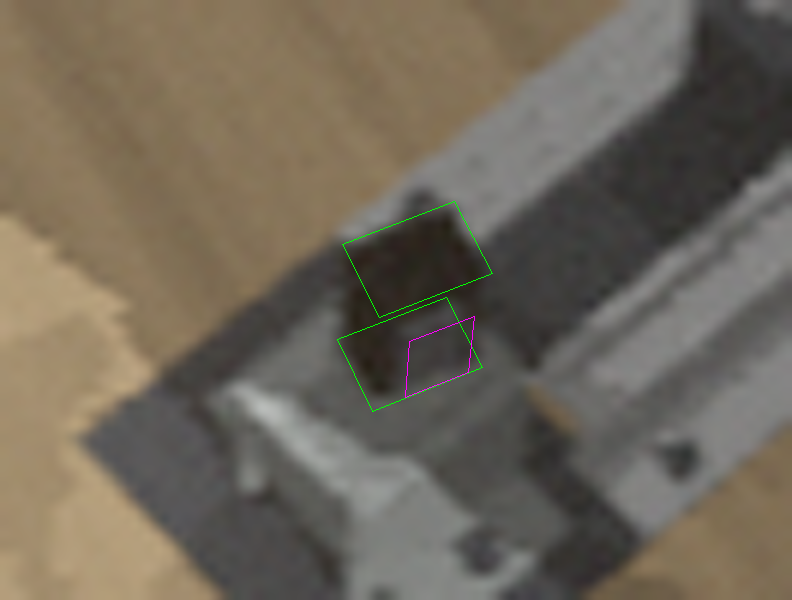

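View pics/t12.png

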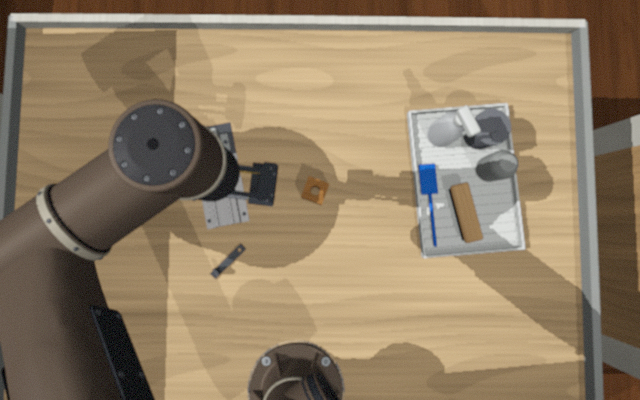

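Pin upright at the home height (model outline matches at crop ~415,300), button standing out, tray untouched. Handing in.

```bash
python3 -c "
from plant import *
print(close_job())"
```

```text
the job is handed in; nothing more can be done
None
```

The bolt is home against the buffer and the pin sits locked through clevis and bolt. I handed the job in at about 24 s; no verdict was reported.

- **Bolt:** I gripped the tab at 8 N and slid it about 34 mm until the buffer resisted. The tool read at most about 10 N there. I then backed off to about 3 N and let go.
- **Pin:** I squeezed it at 25 N, and the jaws closed to 20 mm, so the button was flush. I lifted it and lowered it through clevis and bolt with 3 N or less of side force. It stopped with the flange seated, at about 9 N on the tool. Then I let go and moved the arm clear.

**Last checks:**
- **Pin position:** the wrist and scene pictures show the pin upright, matching the drawn outline for the home height to about 1 mm.
- **Button:** it is visibly standing out.
- **Tray:** in the top picture the things on it look unmoved.
- **Balls:** they cannot be seen under the plate; I take them to be locked because the button is out.

**Disagreements:** three wrist pictures put the clevis hole at x = 0.6163, 0.6164 and about 0.618 m, against 0.617 m from feeling the buffer. I aimed near 0.617 m and let the pin's taper and the side force set the last millimetre. The sideways move above the clevis overshot by 6 mm, and I corrected it before lowering the pin.

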